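Sort bench weights by how hard they drag

TASK

The three bench weights on the mat look alike, but their hidden soles differ in grip. Find out by feel how hard each one drags along the mat, then set the one that drags hardest down gently on the plywood board and the one that slides most easily down gently in the white tray, and leave the third on the mat. Do not bear down hard on the mat, tray or board, and leave the speaker and the screwdriver where they are.

Things in the scene. Friction and masses are not known exactly. Their poses are not given: they have to be found in the camera images.
- mat: thin black bench mat, fixed, 220 mm (x) by 320 mm (y), 3 mm thick, a narrow pale stripe along the two short ends (y = +154 and -154 mm). Origin: centre of its underside. x points away from the robot, y to its left, the whole turned at most 0.2 rad.
- mark_1 (a point): centre of the first grey outline on the mat's upper face, at mat x = -50, y = +100 mm; axes as the mat's. One weight stands centred on each mark, within 4 mm and 0.08 rad. A weight: steel block 80 (x) by 56 (y) mm, from 3 to 28 mm above its underside, on a 3 mm sole; on its centre an upright steel grip fin, 14 mm thick (x), 30 mm wide (y), from 28 to 62 mm above the underside.
- mark_2 (a point): second outline, at mat x = -50 mm, y = 0, with a weight like the first. Which weight stands where is unknown. Each weighs 0.9 kg, alike within 12 g, so weighing does not tell them apart. To slide steadily along the mat, with nothing pressing down on or lifting them, they need about 0.9 to 1.2 N, 2.3 to 3 N and 4.3 to 5.4 N, one of each; pressing or lifting alters this in proportion.
- mark_3 (a point): third outline, at mat x = -50 mm, y = -100 mm, with a weight like the first. Beyond each weight (mat +x) 100 mm of mat lies free for dragging.
- tray: low white plastic tray, fixed, 130 mm (x) by 110 mm (y), walls 4 mm thick and 22 mm high, floor 4 mm above its underside. Origin: centre of the underside. It stands on the robot's left or right of the mat.
- board: flat plywood board, fixed, 130 mm (x) by 110 mm (y), 12 mm thick, no rim. Origin: centre of the underside. It stands on the other side of the mat from the tray.
- speaker: loose black loudspeaker disc, 52 mm across, 13 mm high, at the robot's far left; origin: centre of its underside. To be left alone.
- driver: loose screwdriver with blue handle lying at the robot's far right, roughly along x; origin on its underside near its middle. To be left alone.
Things that resemble listed ones, but are neither listed nor needed, are in the scene too. What is meant by the board is not red, turquoise or yellow, and is the larger of those in its own colour.

How it is judged:
At the end, for the whole second after the job is handed in: the easiest-sliding weight lies in the tray, the hardest-dragging one on the board and the third on the mat, each fully carried there and nothing else on them, at rest (the weights differ by 6 g, so that the load on tray, board and mat tells the judge which is which) (contact force between tray and anything else between 8.801 and 8.857 N and contact force between board and anything else between 8.742 and 8.798 N and contact force between mat and anything else between 8.86 and 8.916 N); the robot touches nothing.
It fails at once if the mat is loaded with more than 90 N (the three weights alone load it with 27 N) (contact force between mat and anything else above 90 N).
It fails at once if the fingers press on the mat with more than 10 N (contact force between the fingers and mat above 10 N).
It fails at once if a weight is dropped or pressed into the tray or onto the board with more than 80 N (contact force between any of tray, board and anything else above 80 N).
It fails at once if the speaker or the screwdriver is moved by more than 20 mm (distance of any of speaker, driver from where it was at the start of the episode above 0.02 m).
It also fails if it takes over 72 s, if anything falls off the work surface, if the arm or the gripper's body presses on something with over 40 N, if the wrist force passes 120 N, or if a joint passes its speed limit or range.

ROBOT

A 6-joint arm with a two-finger parallel gripper is mounted at the origin on the work surface. World frame = base frame: x ahead of the robot, y to its left, z up, the work surface at z = 0. Lengths are in m, angles in rad, forces in N, time in s.
With the tool pointing down it reaches from about 0.375 to 0.9 m from the base axis. Payload 3.1 kg.
Tool frame: the origin (TCP) lies midway between the tips of the shut fingers; the grasp point (between the pads) lies robot.grip_depth behind it (robot.grip_depth is the distance from the TCP to the grasp point, in m); z points along the fingers, y is the line along which they close (so a half turn about z gives the same grasp; the last joint's range is limited). The gripper opens to 87 mm and grips with 3 to 60 N. Pads are 19 mm wide; open, the fingers measure 117 mm over their backs; the gripper's body (75 mm by 190 mm) begins 51 mm behind the grasp point.
Start: joints at [1.109, 0.527, 1.433, -0, 1.181, -0.178], TCP at [0.175, 0.6, 0.223] pointing down, gripper open.
Joint ranges: [-3.08, 3.08], [-0.75, 2.2], [0.22, 2.44], [-1.43, 4.57], [0, 2.65], [-2.85, 2.85]. Speed limits (rad/s): [2.79, 2.79, 3.14, 3.14, 3.14, 3.14].

INTERFACE

Orientations are given as a unit quaternion [x, y, z, w].
In Python, from rig import robot gives the robot as it stands.
- The arm moves only by the shell command python3 -m creep 'ROWS' [OPENING] [FORCE]. ROWS is a JSON list of rows, 1 to 20 of them, each an object with the fields dx, dy, dz (the shift in m), spin (a turn about the tool's z in rad); a field left out counts as zero; each row shifts and turns the commanded pose from where the row before left it, along the tool's axes as they then stand; what a row does not reach is not made up. A row lasts 1/12 s, in which the tool goes at most 0.0417 m and 0.125 rad, less where a joint would pass 70% of its speed; a pose out of reach is approached as far as the arm can. OPENING is the finger opening in m, set as the command begins (- or left out keeps the last). The fingers move at their own pace and stop on an object; FORCE is the grip in N (left out, the last holds). Time passes only in rows, so rows that do not move let the fingers close. It prints the time, the measured TCP pose, the force, the opening and the grip force at its end. Input that does not fit is refused with a message, and nothing moves.
- robot.get_obs(): the state, without advancing time (a new reading comes with each control period).
- robot.camera(name): name is "scene" or "top" or "wrist"; returns a dict with "img" (420x560x3 uint8, red, green, blue), "fx", "fy", "cx", "cy" (pixels), "k1" (the pictures are not rectified: a ray, as slopes to the right and down, at radius r is drawn at 1 + k1 r^2 times it, then the intrinsics apply), "xyz" and "attitude" of the camera in the world. Camera axes: x right, y down, z forward; pixel columns grow to the right and rows downward; lengths in m; the calibration is good to about 2 mm. A picture is of the moment at which its call begins. There is no depth.
- robot.hand_in(): hands the job in; it is judged then, once.
The state is a dict: "time": time; "q": joint angles; "joint_velocities": joint speeds; "joint_torque": joint torques, N m; "position": TCP position; "tool_rot": TCP orientation; "ft_force": force on the tool from outside, world axes, zero at the start; "moment": the same for the moment, N m; "grip_width": finger opening in m; "grip_force": force on a finger pad.
Only numpy, scipy, OpenCV 4.12 (cv2) and the standard library are available. Lean on these libraries where they do the work, as an engineer would, in place of code of your own. Each camera call takes 0.05 s, during which the arm holds its last target. There are 200 camera calls.

## Working session

There is one attempt and no reset: what is moved stays moved. The work goes in short steps, Python scripts to look and compute and a shell command to move; the robot and the scene stay as the last step left them, time stands still between calls to the robot, and variables do not carry over. Pictures are saved under pics/ and viewed, at most 10 in all, crops included, and the job is handed in when it is done.

```bash
mkdir -p pics; ls; python3 - <<'E'
from rig import robot
import cv2
print(robot.grip_depth); print(robot.get_obs())
for n in("top","scene"):
    c=robot.camera(n); cv2.imwrite(f"pics/{n}0.png",c["img"][:,:,::-1]); print(n,{k:v for k,v in c.items() if k!="img"})
E
```

```text
pics
0.0187
{'time': 0.0, 'q': array([ 1.10849861e+00,  5.28476114e-01,  1.43390600e+00, -1.52643770e-05,
        1.18138999e+00, -1.78494994e-01]), 'joint_velocities': array([-0.00060256, -0.00120894, -0.00013768,  0.00214527, -0.00232449,
       -0.0012591 ]), 'joint_torque': array([-3.21153275e-03, -4.40046072e+01, -1.76592207e+01,  6.31632912e-02,
        5.83018397e-02, -1.61461403e-04]), 'position': array([0.17464487, 0.59933769, 0.22156435]), 'tool_rot': array([ 1.41422662e-01,  9.89948707e-01, -1.03649258e-03, -3.36502602e-04]), 'ft_force': array([-0.48468665,  0.33888926,  0.0280794 ]), 'moment': array([-0.04772593, -0.01958796, -0.00240577]), 'grip_force': 0.0, 'grip_width': 0.08681905774082582}
top {'fx': 510.7713966537084, 'fy': 510.7713966537084, 'cx': 279.7590634508668, 'cy': 210.2727782371695, 'k1': -0.17008578805853095, 'xyz': array([ 0.16224668, -0.01935495,  1.59864654]), 'attitude': array([-0.68730256,  0.71903967, -0.07582531,  0.06962521])}
scene {'fx': 410.3514424916913, 'fy': 410.3514424916913, 'cx': 275.9638456772456, 'cy': 205.7826652561616, 'k1': 0.031110668703721717, 'xyz': array([1.09088341, 0.18905755, 0.93399207]), 'attitude': array([ 0.54358315,  0.78137608, -0.25039469, -0.17683689])}
```

View pics/top0.png

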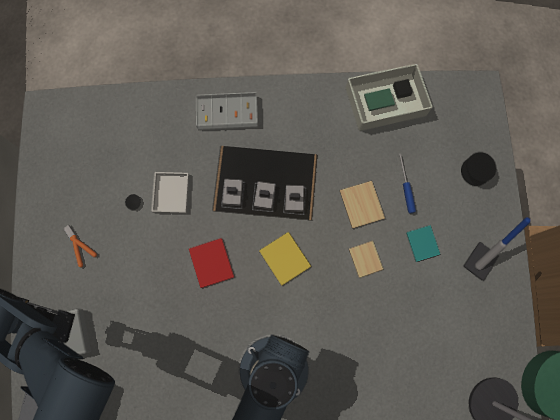

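View pics/scene0.png

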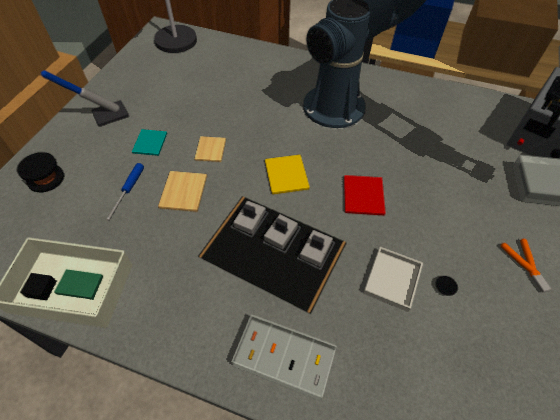

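Top view: the three weights are at (232,190), (265,194) and (295,198). For the tray I could confuse the white tray (171,193), the grey divided box (228,111) and the cream box (390,97); I choose (171,193). For the board there are the large plywood (362,204), small plywood (366,259), and the red, yellow and turquoise plates; I choose the large one at (362,204). The speaker is at (133,202) and the screwdriver at (408,190).

```bash
cat > h.py <<'E'
import numpy as np, cv2
from scipy.spatial.transform import Rotation as R
from rig import robot
def cast(c,px,z):
    K=np.array([[c["fx"],0,c["cx"]],[0,c["fy"],c["cy"]],[0,0,1]])
    p=cv2.undistortPoints(np.array(px,float).reshape(-1,1,2),K,np.array([c["k1"],0,0,0,0.]))[:,0]
    d=R.from_quat(c["attitude"]).apply(np.c_[p,np.ones(len(p))])
    return c["xyz"]+d*((z-c["xyz"][2])/d[:,2])[:,None]
def blob(mask,near):
    cs,_=cv2.findContours(mask.astype(np.uint8),cv2.RETR_EXTERNAL,cv2.CHAIN_APPROX_NONE)
    cs=[k for k in cs if cv2.contourArea(k)>15 and cv2.pointPolygonTest(k,near,True)>-6]
    return max(cs,key=cv2.contourArea)[:,0]
def rect(c,k,z):
    w=cast(c,k,z)[:,:2]; (x,y),(a,b),t=cv2.minAreaRect((w*1000).astype(np.float32))
    return np.round([x,y,a,b,t],1)
E
python3 - <<'E'
from h import *
T=robot.camera("top");S=robot.camera("scene")
def hsv(c): return cv2.split(cv2.cvtColor(c["img"],cv2.COLOR_RGB2HSV))
for n,c,p in(("top",T,dict(mat=(265,170),board=(362,204),tray=(171,193),w1=(232,202),w2=(265,206),w3=(295,210))),
           ("scene",S,dict(mat=(270,270),board=(184,190),tray=(393,278),w1=(314,255),w2=(280,238),w3=(247,223)))):
    h,s,v=[a.astype(int) for a in hsv(c)]
    print(n,"px mat",[a[p["mat"][1],p["mat"][0]] for a in(h,s,v)],"table",[a[230,330] for a in (h,s,v)],"w",[a[p["w1"][1],p["w1"][0]] for a in(h,s,v)])
    M=dict(mat=(v<45)|((s>70)&(h<25)&(v<190)),board=(s>60)&(h>8)&(h<28)&(v>100),tray=(s<50)&(v>135))
    for k in M:
        try:
            b=blob(M[k],p[k]); z={'mat':.003,'board':.012,'tray':.022}[k]
            print(k,rect(c,b,z))
        except Exception as e: print(k,e)
    for k in("w1","w2","w3"):
        x,y=p[k]
        try: print(k,rect(c,blob((v>95)&(s<60),p[k]),.031))
        except Exception as e: print(k,e)
a=cv2.resize(T["img"][130:240,140:400],None,fx=3,fy=3,interpolation=cv2.INTER_CUBIC)
cv2.imwrite("pics/crop1.png",a[:,:,::-1])
E
```

```text
top px mat [np.int64(20), np.int64(23), np.int64(33)] table [np.int64(17), np.int64(23), np.int64(99)] w [np.int64(12), np.int64(19), np.int64(134)]
mat [591.4   1.2 318.6 218.7  82. ]
board [ 503.3 -304.1  130.1  110.5   14.1]
tray [568.8 309.4 110.4 130.8  85.9]
w1 [ 564.6  -92.8 2017.1 1458.7   86.7]
w2 [ 564.6  -92.8 2017.1 1458.7   86.7]
w3 [ 564.6  -92.8 2017.1 1458.7   86.7]
scene px mat [np.int64(20), np.int64(77), np.int64(20)] table [np.int64(38), np.int64(19), np.int64(107)] w [np.int64(17), np.int64(28), np.int64(145)]
mat [593.7   0.8 318.2 221.3  82.1]
board [ 508.6 -303.5  137.   113.8   14.2]
tray [570.5 308.3 110.5 131.6  86.1]
w1 [ 333.1  -99.4 1551.3 1319.4   88. ]
w2 [ 333.1  -99.4 1551.3 1319.4   88. ]
w3 [ 333.1  -99.4 1551.3 1319.4   88. ]
```

View pics/crop1.png

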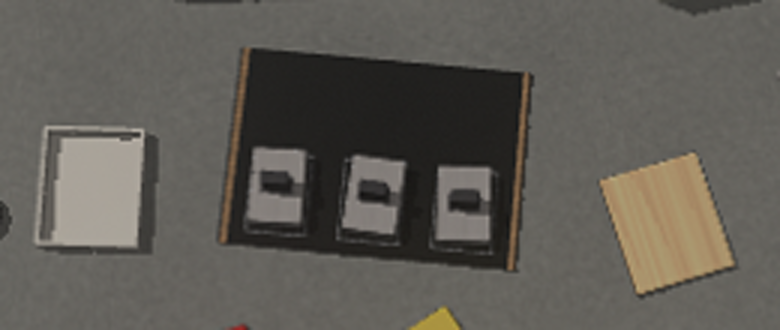

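The crop shows the plywood (665,225), white tray (95,190) and three weights on the mat, all at the right sizes. Next I measure the weights and the first move.

```bash
cat >> h.py <<'E'
def go(x,y,ang):
    "turn, then shift in tool axes, so that tool y lies at world angle ang (deg)"
    o=robot.get_obs(); Y=R.from_quat(o["tool_rot"]).as_matrix()[:,1]; a=np.degrees(np.arctan2(Y[1],Y[0]))
    t=np.radians(ang); d=np.array([x,y])-o["position"][:2]
    print("turn",round(np.radians((a-ang+180)%360-180),3),"dx %.4f dy %.4f"%(d@[-np.sin(t),np.cos(t)],d@[np.cos(t),np.sin(t)]),
      "z %.4f"%o["position"][2],"t",round(o["time"],2),"tilt",np.round(R.from_quat(o["tool_rot"]).as_matrix()[:2,2],4))
E
python3 - <<'E'
from h import *
for n,P in(("top",[(232,190),(265,194),(295,198)]),("scene",[(314,250),(280,233),(247,218)])):
    c=robot.camera(n); v=cv2.cvtColor(c["img"],cv2.COLOR_RGB2HSV)[:,:,2]
    for p in P:
        m=np.zeros_like(v); cv2.circle(m,p,26,1,-1); m&=(v>(70 if n=="top" else 90))
        # keep only inside the mat
        i=np.argwhere(m)[:,::-1]; w=cast(c,i,.003)-[.5925,.001,0]; t=np.radians(-8)
        u=w[:,:2]@np.array([[np.cos(t),-np.sin(t)],[np.sin(t),np.cos(t)]]); ok=(abs(u[:,0])<.10)&(abs(u[:,1])<.148)
        m[:]=0; m[i[ok][:,1],i[ok][:,0]]=1
        print(n,rect(c,blob(m,p),.031))
go(.5569,.107,-8)
E
```

```text
top [557.7 108.2  58.5  79.5  83.5]
top [542.9   5.9  57.1  79.9  79.5]
top [529.1 -86.   59.8  80.9  86.8]
scene [562.5 106.3  56.1  77.6  83.3]
scene [547.8   5.2  57.1  77.   78.6]
scene [534.3 -88.7  56.5  76.4  84. ]
turn 1.427 dx -0.4348 dy 0.4469 z 0.2222 t 0.3 tilt [-0.0003 -0.0006]
```

```bash
python3 -m creep '[{"spin":0.117}, {"spin":0.117}, {"spin":0.117}, {"spin":0.117}, {"spin":0.117}, {"spin":0.117}, {"spin":0.117}, {"spin":0.117}, {"spin":0.117}, {"spin":0.117}, {"spin":0.117}, {"spin":0.117}, {}]' 0.05; python3 -c "
from h import *
go(.559,.107,-6.6)"
```

```text
time: 1.38
position: [0.175, 0.5999, 0.2225]
tool_rot: [0.748, 0.664, -0.0, 0.0]
ft_force: [-0.5, -0.0, -0.8]
grip_width: 0.0501
grip_force: 0.0
turn -0.004 dx -0.4455 dy 0.4381 z 0.2225 t 1.38 tilt [-0.     -0.0001]
```

```bash
python3 -m creep '[{"dx":-0.0278, "dy":0.0274}, {"dx":-0.0278, "dy":0.0274}, {"dx":-0.0278, "dy":0.0274}, {"dx":-0.0278, "dy":0.0274}, {"dx":-0.0278, "dy":0.0274}, {"dx":-0.0278, "dy":0.0274}, {"dx":-0.0278, "dy":0.0274}, {"dx":-0.0278, "dy":0.0274}, {"dx":-0.0278, "dy":0.0274}, {"dx":-0.0278, "dy":0.0274}, {"dx":-0.0278, "dy":0.0274}, {"dx":-0.0278, "dy":0.0274}, {"dx":-0.0278, "dy":0.0274}, {"dx":-0.0278, "dy":0.0274}, {"dx":-0.0278, "dy":0.0274}, {"dx":-0.0278, "dy":0.0274}, {}, {}]'; python3 -c "
from h import *
go(.559,.107,-6.6)
c=robot.camera('wrist');cv2.imwrite('pics/w1.png',c['img'][:,:,::-1]);print(cast(c,[[280,210]],.065))"
```

```text
time: 2.88
position: [0.5597, 0.1052, 0.2224]
tool_rot: [0.748, 0.664, 0.0, 0.0]
ft_force: [-0.9, 0.2, -0.0]
grip_width: 0.0499
grip_force: 0.0
turn -0.003 dx 0.0017 dy -0.0009 z 0.2224 t 2.88 tilt [0.0003 0.0002]
[[0.5620248  0.09200289 0.065     ]]
```

View pics/w1.png

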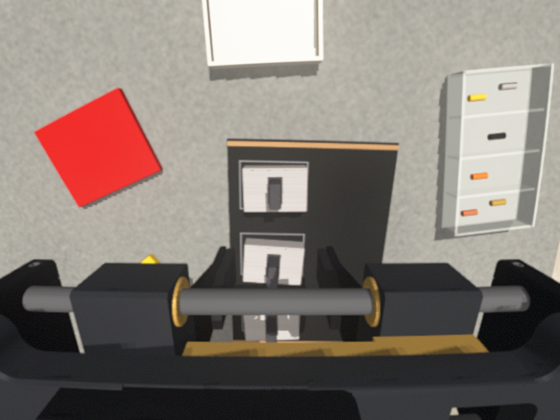

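The wrist view shows weight 1 at (275,190), with its fin at (275,193) and its long axis along the tool y.

```bash
python3 -c "
from h import *
c=robot.camera('wrist')
print(cast(c,[[243,165],[308,167],[242,212],[307,212],[275,189]],.031), cast(c,[[273,180]],.065))"
python3 -m creep '[{"dx":0.001, "dy":-0.0005, "dz":0.04}, {"dz":0.04}, {"dz":0.04}, {"dz":0.03}, {"dz":0.02}, {"dz":0.006}, {"dz":0.006}, {}, {}]'; python3 -c "
from h import *
go(.559,.107,-6.6)"
```

```text
[[0.52170842 0.14469063 0.031     ]
 [0.59919809 0.13317347 0.031     ]
 [0.51164194 0.08628094 0.031     ]
 [0.59311666 0.07674058 0.031     ]
 [0.55649549 0.11086065 0.031     ]] [[0.55651779 0.12871632 0.065     ]]
time: 3.73
position: [0.5587, 0.1088, 0.0417]
tool_rot: [0.747, 0.665, 0.001, 0.001]
ft_force: [-0.9, -0.7, -0.6]
grip_width: 0.0497
grip_force: 0.0
turn -0.001 dx -0.0017 dy 0.0005 z 0.0417 t 3.73 tilt [0.002  0.0001]
```

```bash
cat >> h.py <<'E'
def ft(n=6):
    "mean force in tool axes over n control periods, arm holding"
    L=[]
    for i in range(n):
        o=robot.get_obs(); L.append(R.from_quat(o["tool_rot"]).inv().apply(o["ft_force"]))
        if i<n-1: robot.camera("wrist")
    print("ft tool",np.round(np.mean(L,0),2),"sd",np.round(np.std(L,0),2),"pos",np.round(o["position"],4),"grip",round(o["grip_width"],4),round(o["grip_force"],1),"t",round(o["time"],2))
E
python3 -m creep '[{"dz":0.004}, {}, {}]' >/dev/null; python3 -c "
from h import *
ft()"
python3 -m creep '[{}, {}, {}, {}, {}, {}]' 0 25; python3 -c "
from h import *
ft()"
```

```text
ft tool [-0.05 -0.13  0.27] sd [0.47 0.42 0.37] pos [0.5582 0.108  0.0368] grip 0.0502 0.0 t 4.23
time: 4.73
position: [0.558, 0.1081, 0.0365]
tool_rot: [0.747, 0.665, -0.0, -0.0]
ft_force: [0.2, 0.1, -0.7]
grip_width: 0.018
grip_force: 0.0
ft tool [0.12 0.79 0.58] sd [0.21 0.88 0.38] pos [0.5585 0.1081 0.0366] grip 0.0141 25.0 t 4.98
```

```bash
F='from h import *
ft(1)'
python3 -m creep '[{"dy":0.003}, {"dy":0.003}, {"dy":0.003}, {"dy":0.003}]' >/dev/null; python3 -c "$F"
python3 -m creep '[{"dy":0.003}, {"dy":0.003}]' >/dev/null; python3 -c "$F"
python3 -m creep '[{"dy":0.003}, {"dy":0.003}]' >/dev/null; python3 -c "$F"
python3 -m creep '[{"dy":0.003}, {"dy":0.003}]' >/dev/null; python3 -c "$F"
python3 -m creep '[{"dy":0.003}, {"dy":0.003}]' >/dev/null; python3 -c "$F"
python3 -m creep '[{"dy":0.003}, {"dy":0.003}]' >/dev/null; python3 -c "$F"
python3 -m creep '[{"dy":0.003}, {"dy":0.003}]' >/dev/null; python3 -c "$F"
```

```text
ft tool [ 0.18 -2.94 -3.31] sd [0. 0. 0.] pos [0.5696 0.1067 0.0366] grip 0.0137 25.0 t 5.32
ft tool [ 0.68 -2.19 -2.57] sd [0. 0. 0.] pos [0.5759 0.106  0.0365] grip 0.0136 25.0 t 5.48
ft tool [-1.   -3.37 -3.51] sd [0. 0. 0.] pos [0.5821 0.1053 0.0365] grip 0.0138 25.0 t 5.65
ft tool [-0.66 -3.9  -1.89] sd [0. 0. 0.] pos [0.5881 0.1046 0.0366] grip 0.0137 25.0 t 5.82
ft tool [-0.21 -2.91 -3.85] sd [0. 0. 0.] pos [0.5941 0.1039 0.0366] grip 0.014 25.0 t 5.98
ft tool [-0.38 -3.91 -3.34] sd [0. 0. 0.] pos [0.6001 0.1032 0.0365] grip 0.0139 25.0 t 6.15
ft tool [-0.26 -2.02 -3.31] sd [0. 0. 0.] pos [0.606  0.1024 0.0366] grip 0.0134 25.0 t 6.32
```

```bash
python3 -m creep '[{}, {}, {}, {"dz":-0.02}, {"dz":-0.03}, {"dz":-0.01}, {"spin":0.077}, {}]' 0.05; python3 -c "
from h import *
go(.5437,.0055,-11)"
```

```text
time: 6.98
position: [0.6069, 0.1025, 0.0977]
tool_rot: [0.773, 0.635, 0.001, 0.001]
ft_force: [0.1, -1.2, 1.1]
grip_width: 0.0491
grip_force: 0.0
turn -0.003 dx -0.1073 dy -0.0436 z 0.0977 t 6.98 tilt [ 0.0036 -0.0001]
```

```bash
python3 -m creep '[{"dx":-0.0268, "dy":-0.0109}, {"dx":-0.0268, "dy":-0.0109}, {"dx":-0.0268, "dy":-0.0109}, {"dx":-0.0268, "dy":-0.0109}, {}, {"dz":0.03}, {"dz":0.02}, {"dz":0.005}, {"dz":0.005}, {}, {}]'>/dev/null; python3 -c "
from h import *
ft(4);go(.5437,.0055,-11)"
python3 -m creep '[{}, {}, {}, {}, {}, {}, {}, {}]' 0 25; python3 -c "
from h import *
ft(4)"
```

```text
ft tool [ 0.08  0.21 -0.06] sd [0.74 0.24 0.54] pos [0.5431 0.0058 0.0375] grip 0.0499 0.0 t 8.05
turn -0.001 dx -0.0002 dy 0.0006 z 0.0375 t 8.05 tilt [ 0.002  -0.0004]
time: 8.72
position: [0.5436, 0.0054, 0.0367]
tool_rot: [0.772, 0.635, 0.001, 0.001]
ft_force: [2.9, -0.2, -1.4]
grip_width: 0.014
grip_force: 25.0
ft tool [0.18 2.78 1.27] sd [0.35 0.45 0.32] pos [0.5436 0.0054 0.0367] grip 0.0139 25.0 t 8.87
```

```bash
F='from h import *
ft(1)'
python3 -m creep '[{"dy":0.003}, {"dy":0.003}, {"dy":0.003}, {"dy":0.003}]' >/dev/null; python3 -c "$F"
python3 -m creep '[{"dy":0.003}, {"dy":0.003}]' >/dev/null; python3 -c "$F"
python3 -m creep '[{"dy":0.003}, {"dy":0.003}]' >/dev/null; python3 -c "$F"
python3 -m creep '[{"dy":0.003}, {"dy":0.003}]' >/dev/null; python3 -c "$F"
python3 -m creep '[{"dy":0.003}, {"dy":0.003}]' >/dev/null; python3 -c "$F"
python3 -m creep '[{"dy":0.003}, {"dy":0.003}]' >/dev/null; python3 -c "$F"
```

```text
ft tool [ -1.49 -17.66 -23.26] sd [0. 0. 0.] pos [0.5439 0.0054 0.0368] grip 0.0141 25.0 t 9.2
ft tool [ -2.24 -26.91 -30.61] sd [0. 0. 0.] pos [0.5441 0.0054 0.0369] grip 0.0139 24.9 t 9.37
ft tool [ -0.59 -16.49 -18.65] sd [0. 0. 0.] pos [0.5514 0.0043 0.0369] grip 0.0139 24.9 t 9.53
ft tool [  0.16 -15.29 -17.23] sd [0. 0. 0.] pos [0.5606 0.0026 0.0367] grip 0.014 24.9 t 9.7
ft tool [  0.07 -18.74 -21.14] sd [0. 0. 0.] pos [0.5654 0.0017 0.0368] grip 0.0142 24.9 t 9.87
ft tool [  0.45 -16.96 -19.36] sd [0. 0. 0.] pos [0.5713 0.0006 0.0367] grip 0.0137 24.9 t 10.03
```

```bash
python3 -m creep '[{"dz":-0.01}, {"dz":-0.02}, {"dz":-0.03}, {"dz":-0.03}, {"dz":-0.02, "spin":-0.11}, {"spin":-0.11}, {"spin":-0.11}, {"spin":-0.11}, {}, {}]' - 40;  python3 -c "
from h import *
ft(4);go(.505,-.3038,14.1)"
```

```text
time: 10.87
position: [0.5813, -0.0019, 0.1447]
tool_rot: [0.616, 0.788, -0.001, -0.003]
ft_force: [0.6, -0.1, -9.2]
grip_width: 0.0141
grip_force: 39.9
ft tool [-0.09  0.17  8.88] sd [0.31 0.39 0.19] pos [ 0.5826 -0.0022  0.1456] grip 0.014 39.9 t 11.02
turn -0.002 dx -0.2736 dy -0.1488 z 0.1456 t 11.02 tilt [-0.0024  0.0005]
```

```bash
python3 -m creep '[{"dx":-0.0274, "dy":-0.0149}, {"dx":-0.0274, "dy":-0.0149}, {"dx":-0.0274, "dy":-0.0149}, {"dx":-0.0274, "dy":-0.0149}, {"dx":-0.0274, "dy":-0.0149}, {"dx":-0.0274, "dy":-0.0149}, {"dx":-0.0274, "dy":-0.0149}, {"dx":-0.0274, "dy":-0.0149}, {"dx":-0.0274, "dy":-0.0149}, {"dx":-0.0274, "dy":-0.0149}, {}, {}, {"dz":0.03}, {"dz":0.03}, {"dz":0.02}, {"dz":0.008}, {}, {}]';  python3 -c "
from h import *
ft(3);go(.505,-.3038,14.1)"
```

```text
time: 12.52
position: [0.5062, -0.304, 0.0587]
tool_rot: [0.615, 0.789, 0.0, -0.0]
ft_force: [-0.0, -1.2, -8.7]
grip_width: 0.0137
grip_force: 40.0
ft tool [-0.34 -0.03  8.99] sd [0.7  0.23 0.36] pos [ 0.5072 -0.3052  0.0601] grip 0.0137 40.0 t 12.62
turn 0.0 dx 0.0018 dy -0.0018 z 0.0601 t 12.62 tilt [ 0.0028 -0.0024]
```

```bash
F='from h import *
ft(2)'
python3 -m creep '[{"dz":0.006}, {"dz":0.004}, {}, {}]' >/dev/null; python3 -c "$F"
python3 -m creep '[{"dz":0.0015}, {"dz":0.0015}, {}]' >/dev/null; python3 -c "$F"
```

```text
ft tool [0.23 0.22 8.74] sd [0.21 0.07 0.08] pos [ 0.5056 -0.3044  0.0486] grip 0.0136 40.0 t 13.0
ft tool [ 0.38 -0.25  6.45] sd [0.54 0.68 0.71] pos [ 0.5059 -0.3046  0.0459] grip 0.0135 40.0 t 13.3
```

```bash
python3 -m creep '[{"dz":0.001}, {}]' >/dev/null; python3 -c "
from h import *
ft(2)"
python3 -m creep '[{}, {}, {}, {}, {"dz":-0.02}, {"dz":-0.03}, {"dz":-0.03}, {"spin":0.11}, {"spin":0.11}, {"spin":0.11}, {}, {}]' 0.05; python3 -c "
from h import *
go(.5305,-.0875,-5)
for n,P in(('top',(295,198)),('scene',(247,218))):
    c=robot.camera(n);cv2.imwrite(f'pics/b{n}.png',c['img'][:,:,::-1])"
```

```text
ft tool [ 2.74 -1.59 -3.52] sd [0.06 0.19 0.84] pos [ 0.5059 -0.3046  0.0458] grip 0.0141 40.0 t 13.52
time: 14.52
position: [0.5058, -0.3045, 0.1245]
tool_rot: [0.735, 0.678, -0.0, 0.0]
ft_force: [-0.1, 0.4, -0.4]
grip_width: 0.0496
grip_force: 0.0
turn 0.006 dx 0.2184 dy 0.0057 z 0.1245 t 14.52 tilt [ 0.0001 -0.0002]
```

View pics/bscene.png

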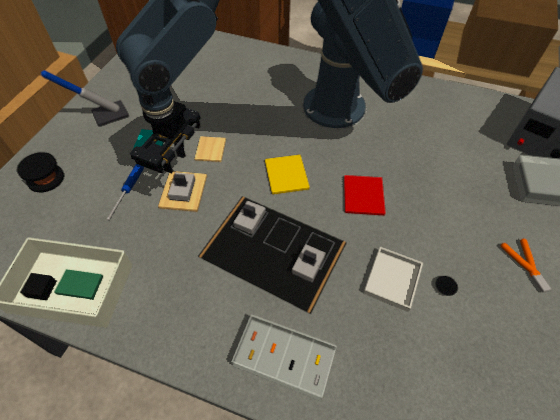

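The weight sits on the board at (182,188). Weight 3 (248,218) and weight 1 (308,262) are on the mat, and the screwdriver hasn't moved. Weight 3 is next.

```bash
python3 -m creep '[{"dx":0.0364, "dy":0.001}, {"dx":0.0364, "dy":0.001}, {"dx":0.0364, "dy":0.001}, {"dx":0.0364, "dy":0.001}, {"dx":0.0364, "dy":0.001}, {"dx":0.0364, "dy":0.001}, {}, {"dz":0.03}, {"dz":0.03}, {"dz":0.018}, {"dz":0.008}, {}, {}]'>/dev/null; python3 -c "
from h import *
ft(4);go(.5305,-.0875,-5)"
python3 -m creep '[{}, {}, {}, {}, {}, {}, {}, {}]' 0 25; python3 -c "
from h import *
ft(4)"
```

```text
ft tool [-0.24  0.27 -0.28] sd [0.37 0.2  0.37] pos [ 0.531  -0.0879  0.0398] grip 0.05 0.0 t 15.85
turn 0.003 dx 0.0003 dy -0.0006 z 0.0398 t 15.85 tilt [ 0.0025 -0.001 ]
time: 16.52
position: [0.5302, -0.0873, 0.0386]
tool_rot: [0.736, 0.677, 0.0, 0.0]
ft_force: [0.1, 0.3, 0.3]
grip_width: 0.0139
grip_force: 25.0
ft tool [ 0.26  0.65 -0.59] sd [0.13 0.53 0.56] pos [ 0.5302 -0.0873  0.0386] grip 0.0135 25.0 t 16.67
```

```bash
F='from h import *
ft(1)'
python3 -m creep '[{"dy":0.003}, {"dy":0.003}, {"dy":0.003}, {"dy":0.003}]' >/dev/null; python3 -c "$F"
python3 -m creep '[{"dy":0.003}, {"dy":0.003}]' >/dev/null; python3 -c "$F"
python3 -m creep '[{"dy":0.003}, {"dy":0.003}]' >/dev/null; python3 -c "$F"
python3 -m creep '[{"dy":0.003}, {"dy":0.003}]' >/dev/null; python3 -c "$F"
python3 -m creep '[{"dy":0.003}, {"dy":0.003}]' >/dev/null; python3 -c "$F"
python3 -m creep '[{"dy":0.003}, {"dy":0.003}]' >/dev/null; python3 -c "$F"
```

```text
ft tool [ -0.25  -8.57 -10.05] sd [0. 0. 0.] pos [ 0.5374 -0.0871  0.0387] grip 0.0136 25.0 t 17.0
ft tool [ 0.44 -7.61 -9.8 ] sd [0. 0. 0.] pos [ 0.5434 -0.0875  0.0387] grip 0.0136 25.0 t 17.17
ft tool [-0.04 -7.7  -9.42] sd [0. 0. 0.] pos [ 0.5495 -0.088   0.0388] grip 0.0138 25.0 t 17.33
ft tool [ 0.18 -8.81 -8.36] sd [0. 0. 0.] pos [ 0.5555 -0.0885  0.0388] grip 0.0139 25.0 t 17.5
ft tool [-1.12 -8.17 -9.46] sd [0. 0. 0.] pos [ 0.5615 -0.089   0.0388] grip 0.0135 25.0 t 17.67
ft tool [ 0.5  -7.78 -9.29] sd [0. 0. 0.] pos [ 0.5675 -0.0896  0.0388] grip 0.014 25.0 t 17.83
```

Gripping makes the weight press down hard, so the values come out unclear: about 2.1, 5.2 and 3.9 N when scaled back. I'll repeat the test with the fin loose between the fingers, so nothing presses on it.

```bash
F='from h import *
ft(1)'
python3 -m creep '[{"dz":-0.001}, {}, {}, {}, {}]' 0.026 >/dev/null; python3 -c "
from h import *
ft(6)"
python3 -m creep '[{"dy":-0.004}, {"dy":-0.004}, {"dy":-0.004}, {"dy":-0.002}, {"dy":-0.002}]' >/dev/null; python3 -c "$F"
python3 -m creep '[{"dy":-0.002}, {"dy":-0.002}]' >/dev/null; python3 -c "$F"
python3 -m creep '[{"dy":-0.002}, {"dy":-0.002}]' >/dev/null; python3 -c "$F"
python3 -m creep '[{"dy":-0.002}, {"dy":-0.002}]' >/dev/null; python3 -c "$F"
python3 -m creep '[{"dy":-0.002}, {"dy":-0.002}]' >/dev/null; python3 -c "$F"
python3 -m creep '[{"dy":-0.002}, {"dy":-0.002}]' >/dev/null; python3 -c "$F"
```

```text
ft tool [ 0.2  -0.38  0.25] sd [0.4  0.31 0.55] pos [ 0.5719 -0.0908  0.0395] grip 0.0263 0.0 t 18.5
ft tool [1.27 4.5  0.96] sd [0. 0. 0.] pos [ 0.5566 -0.0898  0.0397] grip 0.0261 1.5 t 18.92
ft tool [0.21 2.6  1.4 ] sd [0. 0. 0.] pos [ 0.5525 -0.0894  0.0397] grip 0.0261 1.6 t 19.08
ft tool [-0.95  3.22  0.56] sd [0. 0. 0.] pos [ 0.5483 -0.089   0.0397] grip 0.0261 1.7 t 19.25
ft tool [-0.16  3.76  1.68] sd [0. 0. 0.] pos [ 0.5441 -0.0886  0.0397] grip 0.026 1.7 t 19.42
ft tool [1.77 3.2  0.5 ] sd [0. 0. 0.] pos [ 0.5401 -0.0882  0.0397] grip 0.0262 1.8 t 19.58
ft tool [1.35 3.77 0.94] sd [0. 0. 0.] pos [ 0.5361 -0.0878  0.0397] grip 0.0263 1.8 t 19.75
```

```bash
python3 -m creep '[{"dy":0.004}, {"dz":-0.02}, {"dz":-0.03}, {"dz":-0.02}, {"spin":0.029}, {}]' 0.05; python3 -c "
from h import *
go(.6069,.1025,-6.6)"
```

```text
time: 20.25
position: [0.5391, -0.0878, 0.1105]
tool_rot: [0.746, 0.666, -0.0, -0.0]
ft_force: [0.3, 0.6, 0.4]
grip_width: 0.0489
grip_force: 0.0
turn 0.002 dx 0.1968 dy 0.0455 z 0.1105 t 20.25 tilt [-0.0012  0.0001]
```

```bash
F='from h import *
ft(1)'
python3 -m creep '[{"dx":0.0328, "dy":0.0076}, {"dx":0.0328, "dy":0.0076}, {"dx":0.0328, "dy":0.0076}, {"dx":0.0328, "dy":0.0076}, {"dx":0.0328, "dy":0.0076}, {"dx":0.0328, "dy":0.0076}, {}, {"dz":0.03}, {"dz":0.03}, {"dz":0.01}, {}, {}]' >/dev/null
python3 -m creep '[{}, {}, {}, {}, {}]' 0.026 >/dev/null; python3 -c "
from h import *
ft(6)"
python3 -m creep '[{"dy":-0.004}, {"dy":-0.004}, {"dy":-0.004}, {"dy":-0.002}, {"dy":-0.002}]' >/dev/null; python3 -c "$F"
python3 -m creep '[{"dy":-0.002}, {"dy":-0.002}]' >/dev/null; python3 -c "$F"
python3 -m creep '[{"dy":-0.002}, {"dy":-0.002}]' >/dev/null; python3 -c "$F"
python3 -m creep '[{"dy":-0.002}, {"dy":-0.002}]' >/dev/null; python3 -c "$F"
python3 -m creep '[{"dy":-0.002}, {"dy":-0.002}]' >/dev/null; python3 -c "$F"
python3 -m creep '[{"dy":-0.002}, {"dy":-0.002}]' >/dev/null; python3 -c "$F"
```

```text
ft tool [-0.19  0.35  0.16] sd [0.52 0.4  0.48] pos [0.6075 0.1023 0.0397] grip 0.0264 0.0 t 21.92
ft tool [0.21 1.24 0.69] sd [0. 0. 0.] pos [0.5916 0.1041 0.0396] grip 0.026 1.0 t 22.33
ft tool [0.25 1.62 0.74] sd [0. 0. 0.] pos [0.5878 0.1045 0.0396] grip 0.0256 1.0 t 22.5
ft tool [0.02 2.57 0.47] sd [0. 0. 0.] pos [0.5837 0.105  0.0396] grip 0.026 1.0 t 22.67
ft tool [-0.54  1.75  0.41] sd [0. 0. 0.] pos [0.5796 0.1054 0.0396] grip 0.0262 1.0 t 22.83
ft tool [ 0.17  1.97 -0.32] sd [0. 0. 0.] pos [0.5756 0.1059 0.0396] grip 0.0263 1.0 t 23.0
ft tool [-0.29  2.63  0.8 ] sd [0. 0. 0.] pos [0.5716 0.1064 0.0396] grip 0.0261 1.0 t 23.17
```

Both tests give the same order: W1 easiest (about 2 N loose), W3 middle (about 3.3 N loose), W2 hardest. So W1 goes in the tray.

```bash
python3 -m creep '[{"dy":0.006, "dz":0.003}, {}, {}, {}, {}, {}]' 0 40; python3 -c "
from h import *
ft(3)"
python3 -m creep '[{"dz":-0.01}, {"dz":-0.02}, {"dz":-0.03}, {"dz":-0.03}, {"spin":-0.045}, {}, {}]';  python3 -c "
from h import *
ft(3);go(.5697,.3088,-4)"
```

```text
time: 23.67
position: [0.5772, 0.1056, 0.0362]
tool_rot: [0.746, 0.666, -0.0, -0.0]
ft_force: [-0.3, -0.5, -2.6]
grip_width: 0.0135
grip_force: 40.0
ft tool [-0.35  0.28  3.47] sd [0.24 0.47 0.61] pos [0.5772 0.1057 0.0362] grip 0.0133 40.0 t 23.77
time: 24.35
position: [0.5758, 0.1057, 0.126]
tool_rot: [0.731, 0.682, -0.001, -0.001]
ft_force: [-0.7, 0.1, -9.0]
grip_width: 0.0137
grip_force: 40.0
ft tool [-0.22 -0.71  9.39] sd [0.32 0.09 0.32] pos [0.5754 0.1057 0.1249] grip 0.0137 40.0 t 24.45
turn 0.001 dx 0.2022 dy -0.0199 z 0.1249 t 24.45 tilt [-0.0052  0.    ]
```

```bash
python3 -m creep '[{"dx":0.0338, "dy":-0.0033}, {"dx":0.0338, "dy":-0.0033}, {"dx":0.0338, "dy":-0.0033}, {"dx":0.0338, "dy":-0.0033}, {"dx":0.0338, "dy":-0.0033}, {"dx":0.0338, "dy":-0.0033}, {}, {}, {}]' >/dev/null;  python3 -c "
from h import *
go(.5697,.3088,-4)"
python3 -m creep '[{"dz":0.03}, {"dz":0.03}, {"dz":0.012}, {"dz":0.004}, {}, {}, {}]' >/dev/null;  python3 -c "
from h import *
ft(3);go(.5697,.3088,-4)"
```

```text
turn 0.003 dx -0.0001 dy -0.0002 z 0.1246 t 25.2 tilt [-0.0043 -0.0022]
ft tool [-0.33  0.07  8.97] sd [0.22 0.17 0.38] pos [0.5731 0.3097 0.0524] grip 0.0136 40.0 t 25.88
turn 0.002 dx -0.0011 dy -0.0033 z 0.0524 t 25.88 tilt [0.0034 0.0011]
```

```bash
F='from h import *
ft(2)'
python3 -m creep '[{"dy":-0.002, "dz":0.006}, {"dz":0.004}, {"dz":0.002}, {}, {}]' >/dev/null; python3 -c "$F"
python3 -m creep '[{"dz":0.001}, {"dz":0.001}, {}, {}]' >/dev/null; python3 -c "$F"
```

```text
ft tool [-0.29  0.27  8.76] sd [0.16 0.7  0.23] pos [0.5697 0.3095 0.0384] grip 0.0137 40.0 t 26.35
ft tool [-0.31 -0.42  3.45] sd [0.59 0.31 0.16] pos [0.5701 0.3097 0.0373] grip 0.0139 40.0 t 26.73
```

Contact is at the expected height, so I release, go up and look.

```bash
python3 -m creep '[{"dz":0.0005}, {}, {}, {}, {}, {"dz":-0.02}, {"dz":-0.04}, {"dz":-0.04}, {"dy":-0.04, "dz":-0.01}, {"dy":-0.04}, {"dy":-0.04}, {}, {}]' 0.05; python3 - <<'E'
from h import *
c=robot.camera('scene');cv2.imwrite('pics/end.png',c['img'][:,:,::-1])
E
```

```text
time: 27.82
position: [0.447, 0.3176, 0.1463]
tool_rot: [0.73, 0.683, -0.001, -0.0]
ft_force: [0.9, 0.6, -0.1]
grip_width: 0.0503
grip_force: 0.0
```

View pics/end.png

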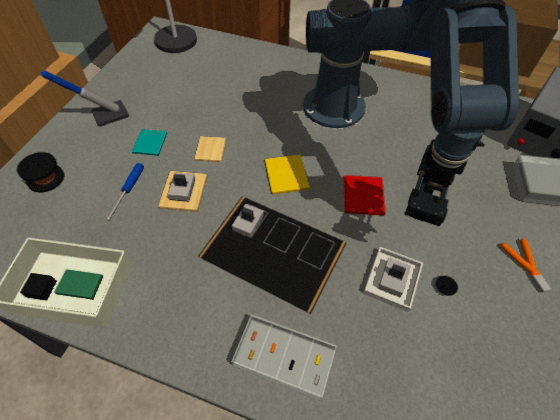

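The scene shows W2 on the board (182,188), W1 in the tray (395,275), W3 on the mat (248,220), and the speaker and screwdriver where they were. The arm is clear of everything.

```bash
python3 -c "
from rig import robot
print(robot.hand_in())"
```

```text
the job is handed in; nothing more can be done
None
```

I handed the job in at about 28 s of robot time: the hardest-dragging weight (mark 2) is on the plywood board, the easiest (mark 1) in the white tray, and the third (mark 3) on the mat, though no verdict came back and the measured drags missed your stated ranges for all but the hardest, so the sorting rests on their order.

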